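# Clear the lapping turntable: casings and tools to their own trays

### The job

Clear the turntable: stand its two valve casings upright in the cork-lined tray, next to the one already there, with no casing touching another, and lay the two tools, the steel depth gauge and the cork-faced brass bumper, flat in the rubber-lined tray. Set everything down gently, without dropping it or knocking it over. Leave the casing already in the tray, the mallet and the jar as they are.

Things in the scene. Friction and masses are not known exactly. Their poses are not given: they have to be found in the camera images.
- casing_raw: Trumpet valve casing, dull raw brass, standing on the turntable: brass tube 112 mm tall, 20 mm diameter, bored through, threaded collars at the ends (bottom 25 mm diameter, top 23 mm, each 12 mm high). Four port knuckles stick out to 19 mm from its axis, all below 54 mm height; from there to 98 mm it is plain tube. About 110 g, topples easily. Origin: centre of its underside; z up.
- casing_raw_grip (a point): Point on the axis of the raw brass casing, 84 mm above its underside, amid the plain tube (20 mm diameter).
- casing_plated: Trumpet valve casing, bright silver-plated, standing on the turntable: brass tube 112 mm tall, 20 mm diameter, bored through, threaded collars at the ends (bottom 25 mm diameter, top 23 mm, each 12 mm high). Four port knuckles stick out to 19 mm from its axis, all below 54 mm height; from there to 98 mm it is plain tube. About 110 g, topples easily. Origin: centre of its underside; z up.
- casing_plated_grip (a point): Point on the axis of the plated casing, 84 mm above its underside, amid the plain tube (20 mm diameter).
- casing_lacquered: Trumpet valve casing, shiny gold-lacquered, standing in the cork-lined tray, where it stays: brass tube 112 mm tall, 20 mm diameter, bored through, threaded collars at the ends (bottom 25 mm diameter, top 23 mm, each 12 mm high). Four port knuckles stick out to 19 mm from its axis, all below 54 mm height; from there to 98 mm it is plain tube. About 110 g, topples easily. Origin: centre of its underside; z up.
- depth_gauge: Steel vernier depth gauge lying flat on the turntable, T-shaped, about 250 g. Origin: underside of its slide frame's centre, z up. Frame: 50 mm (x) by 24 mm (y), 14 mm thick. Base bar: x = -37 to -25 mm, 100 mm long along y, 14 mm thick. Beam: x = -60 to +110 mm, 10 mm wide, 5 mm thick, at mid thickness.
- gauge_center (a point): Centre of the depth gauge's slide frame, 7 mm above its underside; grip the frame here, across its 24 mm width (y). The balance point lies about 7 mm to the -x side. A lock screw, 9 mm in diameter and 6 mm high, stands on the frame at x = +18 mm.
- bumper: Cork-faced brass bumper lying on the turntable, cork up: a brass bar 70 mm long (x), 30 mm wide (y), 20 mm high, with a 27 mm wide, 6 mm thick cork sheet on top (26 mm high in all); about 320 g. Origin: centre of its underside.
- bumper_center (a point): Centre of the bumper, 13 mm above its underside.
- turntable: Small cast iron bench turntable: a fixed foot and a round flat platter 300 mm in diameter with a knurled rim, whose top is 55 mm above the counter; the two casings, the gauge and the bumper are on it. The platter can turn about its upright axis, but stiffly. Origin: on the axis, at counter height.
- casing_tray: Low open birch tray with brown cork liner, fixed, for valve casings; one stands in it already. Outside 246 mm (x) by 196 mm (y), 38 mm high; walls 8 mm; inside 230 by 180 mm; the liner's top is 11 mm above the counter. Origin: centre of its underside, at counter height. It may be left or right of the turntable.
- tool_tray: Low open birch tray with black rubber liner, fixed, empty, for tools; on the other side of the turntable. Outside 246 mm (x) by 196 mm (y), 38 mm high; walls 8 mm; inside 230 by 180 mm; the liner's top is 11 mm above the counter. Origin: centre of its underside, at counter height.
- mallet: Black rubber mallet lying on the counter beyond the turntable: head 40 mm in diameter and 70 mm long (along y), wooden handle 23 mm thick that reaches 187 mm to -x. Origin: under the head's centre. Stays there.
- compound_jar: Jar of lapping compound, amber glass with a dark lid, 60 mm in diameter, 60 mm high, on the counter beyond the turntable. Origin: centre of its underside. Stays there.

How it is judged:
At the end, for the whole second after the job is handed in: All three casings stand upright (within 0.08 rad) on the cork liner, none touching another; the depth gauge lies flat (within 0.08 rad) on the rubber liner, as does the bumper, neither on the other nor on a wall; everything is at rest (x of casing_raw in the frame of casing_tray between -0.108 and 0.108 m and y of casing_raw in the frame of casing_tray between -0.083 and 0.083 m and z of casing_raw in the frame of casing_tray between 0.007 and 0.015 m and angle between each of casing_raw, casing_plated, casing_lacquered's own z axis and vertical below 0.08 rad and x of casing_plated in the frame of casing_tray between -0.108 and 0.108 m and y of casing_plated in the frame of casing_tray between -0.083 and 0.083 m and z of casing_plated in the frame of casing_tray between 0.007 and 0.015 m and x of casing_lacquered in the frame of casing_tray between -0.108 and 0.108 m and y of casing_lacquered in the frame of casing_tray between -0.083 and 0.083 m and z of casing_lacquered in the frame of casing_tray between 0.007 and 0.015 m and contact force between casing_raw and casing_plated below 0.02 N and contact force between each of casing_raw, casing_plated and casing_lacquered below 0.02 N and x of gauge_center in the frame of tool_tray between -0.11 and 0.11 m and y of gauge_center in the frame of tool_tray between -0.085 and 0.085 m and z of gauge_center in the frame of tool_tray between 0.013 and 0.023 m and angle between the z axis of depth_gauge and the z axis of tool_tray, either way round below 0.08 rad and x of bumper_center in the frame of tool_tray between -0.11 and 0.11 m and y of bumper_center in the frame of tool_tray between -0.085 and 0.085 m and z of bumper_center in the frame of tool_tray between 0.019 and 0.031 m and linear speed of each of casing_raw, casing_plated, casing_lacquered, depth_gauge, bumper below 0.02 m/s).
It fails at once if a casing, the gauge or the bumper is dropped, thrown or knocked over (faster than 0.5 m/s while the fingers do not touch it) ((contact force between casing_raw and the fingers below 0.01 N and linear speed of casing_raw above 0.5 m/s) or (contact force between casing_plated and the fingers below 0.01 N and linear speed of casing_plated above 0.5 m/s) or (contact force between depth_gauge and the fingers below 0.01 N and linear speed of depth_gauge above 0.5 m/s) or (contact force between bumper and the fingers below 0.01 N and linear speed of bumper above 0.5 m/s)).
It fails at once if the lacquered casing is shifted by more than 20 mm or tips (distance of casing_lacquered from where it was at the start of the episode above 0.02 m or angle between casing_lacquered's own z axis and vertical above 0.35 rad).
It fails at once if the mallet or the jar is shifted by more than 25 mm (distance of any of mallet, compound_jar from where it was at the start of the episode above 0.025 m).
It also fails if it takes over 72 s, if anything falls off the work surface, if the arm or the gripper's body presses on something with over 40 N, if the wrist force passes 120 N, or if a joint passes its speed limit or range.

### The arm

A 6-joint arm with a two-finger parallel gripper is mounted at the origin on the work surface. World frame = base frame: x ahead of the robot, y to its left, z up, the work surface at z = 0. Lengths are in m, angles in rad, forces in N, time in s.
With the tool pointing down it reaches from about 0.275 to 0.75 m from the base axis. Payload 10.2 kg.
Tool frame: the origin (TCP) lies midway between the tips of the shut fingers; the grasp point (between the pads) lies 19 mm behind it (env.hold_point_z is the distance from the TCP to the grasp point, in m); x points along the fingers, z is the direction in which the jaws open and shut, and the axes are right-handed (so a half turn about x gives the same grasp; the last joint's range is limited). The gripper opens to 85 mm and grips with 20 to 120 N. Pads are 22 mm wide; open, the fingers measure 114 mm over their backs; the gripper's body (76 mm by 85 mm) begins 54 mm behind the grasp point. The pads swing forward as they close: fully open they stand 13 mm farther back than shut.
Start: joints at [0.901, 0.313, 1.498, -0, 1.331, -0.223], TCP at [0.227, 0.473, 0.231] pointing down, gripper open.
Joint ranges: [-2.94, 2.94], [-0.97, 2.17], [0.19, 2.56], [-1.23, 4.37], [0.02, 3.11], [-2.88, 2.88]. Speed limits (rad/s): [2.39, 2.39, 3.01, 3.14, 3.14, 3.14].

### API

Orientations are given as a unit quaternion [x, y, z, w].
In Python, from bench import env, kinematics, monitor, eyes, job gives the robot as it stands. The module is installed in compiled form; this text tells all that it offers. Calls block until the motion is done:
- env.reach(position, orientation): joint-space move of the TCP to a pose.
- env.movel(position, velocity=0.15, frame=None, guard=None): straight line of the TCP; frame=None keeps the orientation; velocity is the mean speed in m/s. With guard (N) it stops when the force on the tool has changed by that much, and returns True; else False.
- env.set_joints(angles): joint-space move.
- env.release() and env.close_gripper(effort=None): open the fingers fully, or close them until they stop; effort is the grip in N (None keeps the last).
- env.hold(seconds).
- kinematics.ik(position, orientation): joint angles nearest the present ones, or None.
- monitor.sense(): the state.
- eyes.grab_frame(name): name is "scene" or "top"; returns a dict with "frame" (400x640x3 uint8, red, green, blue), "mtx" (3x3 intrinsics, pixels), "view" (4x4, takes a point from world to camera coordinates). Camera axes: x right, y down, z forward; pixel columns grow to the right and rows downward; lengths in m; the calibration is good to about 2 mm. A picture is of the moment at which its call begins. There is no depth.
A pose or a line that the arm cannot do raises env.MotionError and nothing moves.
- job.hand_in(): hands the job in, once; it reports no verdict.
The state is a dict: "clock": time; "joints": joint angles; "qvel": joint speeds; "joint_efforts": joint torques, N m; "position": TCP position; "ee_rot": TCP orientation; "contact_force": force on the tool from outside, world axes, zero at the start; "ft_torque": the same for the moment, N m; "finger_gap": opening from 0.0 (shut) to 1.0 (fully open).
Only numpy, scipy, OpenCV 4.12 (cv2) and the standard library are available. Lean on these libraries where they do the work, as an engineer would, in place of code of your own. Each camera call takes 0.05 s, during which the arm holds its last target.

## Working session

There is one attempt and no reset: what is moved stays moved. The work goes in short steps, each a Python script; the robot and the scene stay as the last script left them, time stands still between calls to the robot, and variables do not carry over. Pictures are saved under pics/ and viewed, and the job is handed in when it is done.

```bash
mkdir -p pics; ls; python3 - <<'E'
from bench import env, kinematics, monitor, eyes, job
import cv2,numpy as np
for n in ("scene","top"):
    f=eyes.grab_frame(n); cv2.imwrite(f"pics/{n}0.png",f["frame"][:,:,::-1])
    np.savez(f"{n}0.npz",**f); print(n,f["mtx"].round(1).tolist(),f["view"].round(4).tolist())
s=monitor.sense(); print(s, env.hold_point_z)
E
```

```text
pics
scene [[463.4, 0.0, 312.3], [0.0, 463.4, 192.1], [0.0, 0.0, 1.0]] [[-0.4666, 0.8844, 0.0106, 0.2744], [0.5382, 0.2935, -0.7901, -0.2291], [-0.7019, -0.3629, -0.6129, 1.7802], [0.0, 0.0, 0.0, 1.0]]
top [[512.3, 0.0, 326.1], [0.0, 512.3, 198.5], [0.0, 0.0, 1.0]] [[0.0257, -0.9996, -0.0142, 0.0259], [-0.9922, -0.0238, -0.1226, 0.6014], [0.1223, 0.0172, -0.9923, 1.4484], [0.0, 0.0, 0.0, 1.0]]
{'clock': 0.1, 'joints': array([ 9.00630930e-01,  3.13421742e-01,  1.49835514e+00, -1.62755858e-06,
        1.33100830e+00, -2.23401086e-01]), 'qvel': array([ 0.00013695, -0.00151199, -0.00221591,  0.00055866, -0.00089796,
        0.00030793]), 'joint_efforts': array([ 2.82462475e-03, -4.12894607e+01, -2.60142696e+01, -1.74606489e-04,
        3.01841239e-03,  5.60994621e-06]), 'position': array([0.22669213, 0.47328147, 0.23078038]), 'ee_rot': array([-0.37695302,  0.59873871,  0.37667186,  0.59794372]), 'contact_force': array([ 0.44676981,  0.61711236, -0.41347759]), 'ft_torque': array([-0.0211455 ,  0.02879836,  0.01804266]), 'finger_gap': 0.999818803012127} 0.0187
```

View pics/scene0.png

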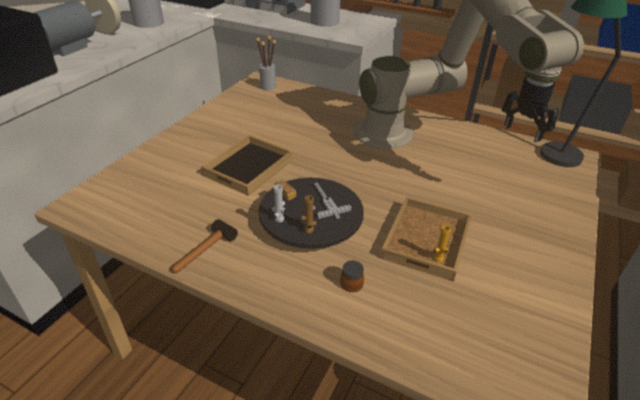

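View pics/top0.png

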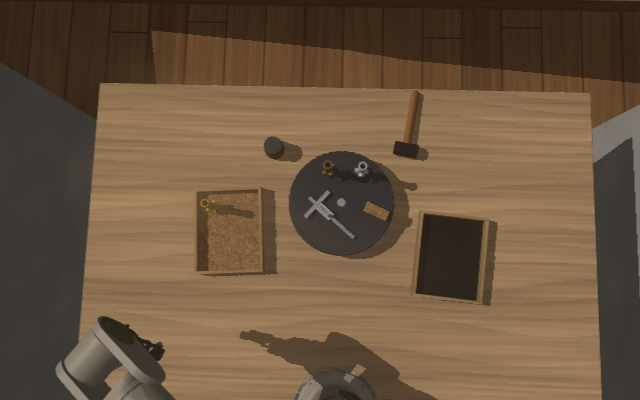

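```bash
python3 - <<'E'
import cv2,numpy as np
f=np.load("top0.npz")["frame"][:,:,::-1]
c=f[140:265,280:405]; c=cv2.convertScaleAbs(c,alpha=1.6)
cv2.imwrite("pics/tt.png",cv2.resize(c,(750,600)[:1]*1+(750,) if 0 else (600,600),interpolation=cv2.INTER_CUBIC))
c=f[180:310,180:500]; c=cv2.convertScaleAbs(c,alpha=1.6)
cv2.imwrite("pics/tr.png",cv2.resize(c,(800,325),interpolation=cv2.INTER_CUBIC))
f=np.load("scene0.npz")["frame"][:,:,::-1]
c=f[165:255,250:375]; c=cv2.convertScaleAbs(c,alpha=1.6)
cv2.imwrite("pics/st.png",cv2.resize(c,(750,540),interpolation=cv2.INTER_CUBIC))
E
```

```text
(no output)
```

View pics/tt.png

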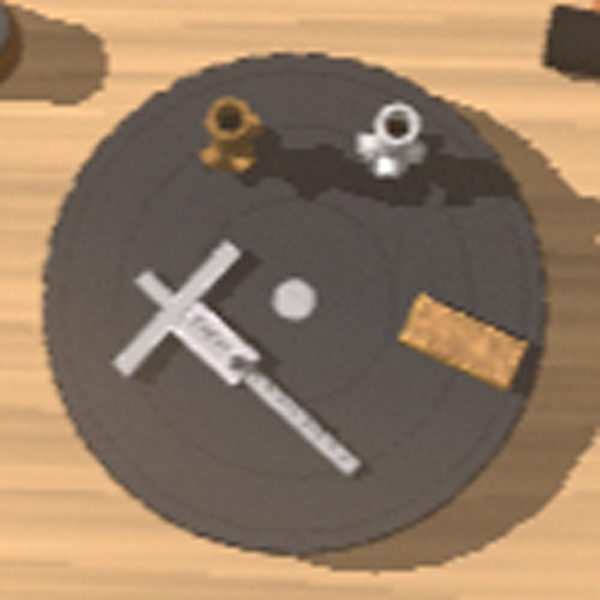

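View pics/tr.png

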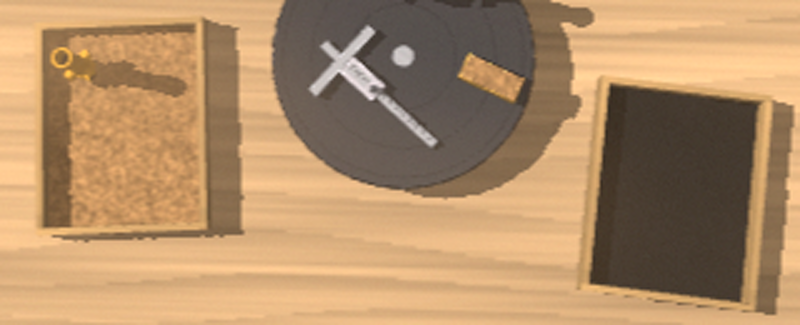

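View pics/st.png

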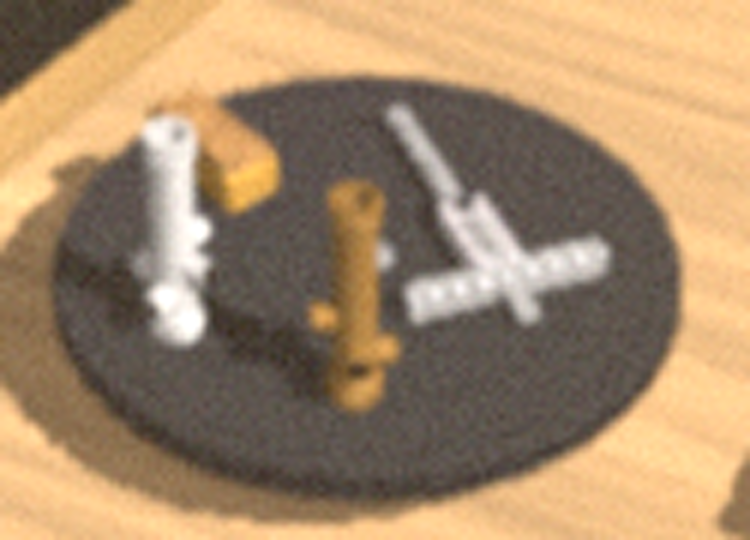

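```bash
cat > H.py <<'E'
import numpy as np
from scipy.optimize import least_squares
C={n:dict(np.load(f"{n}0.npz")) for n in("top","scene")}
def ray(u,v,z,n="top"):
    c=C[n]; R=c["view"][:3,:3];t=c["view"][:3,3]
    d=R.T@np.linalg.inv(c["mtx"])@[u,v,1]; o=-R.T@t
    return o+d*(z-o[2])/d[2]
def proj(p,n="top"):
    c=C[n]; q=c["mtx"]@(c["view"][:3,:3]@p+c["view"][:3,3]); return q[:2]/q[2]
def px(U,V,s,ox,oy): return ox+(U+.5)/s-.5, oy+(V+.5)/s-.5
tt=lambda U,V:px(U,V,4.8,280,140)
tr=lambda U,V:px(U,V,2.5,180,180)
st=lambda U,V:px(U,V,6,250,165)
E
python3 - <<'E'
from H import *
print("raw",ray(*tt(229,118),.167), ray(*st(357,190),.167,"scene"))
print("plated",ray(*tt(397,125),.167), ray(*st(168,128),.167,"scene"))
lac=ray(*tr(61,57),.123);print("lac",lac)
print("platter",ray(*tt(294,299),.055))
b=np.array([ray(*tt(*p),.081) for p in[(424,294),(527,345),(513,389),(400,340)]]);print("bump",b.mean(0));e=b[1]-b[0]+b[2]-b[3];print(np.degrees(np.arctan2(e[1],e[0])),np.linalg.norm(e)/2, np.linalg.norm(b[3]-b[0]+b[2]-b[1])/2)
a,c=ray(*tt(143,278),.0645),ray(*tt(352,467),.0645);d=c-a;print("beam",np.linalg.norm(d),a,c);d/=np.linalg.norm(d)
print("gauge frame",a+.06*d,c-.11*d,np.arctan2(d[1],d[0]))
p,q=ray(*tt(231,249),.069),ray(*tt(122,366),.069);m=(p+q)/2;print(np.linalg.norm(p-q),m+.031*d, ray(*tt(220,343),.069), "scene", ray(*st(488,238),.069,"scene"))
for n,P in(("cork",[(41,28),(205,18),(208,230),(40,231)]),("tool",[(602,77),(772,98),(750,308),(582,288)])):
    w=np.array([ray(*tr(*p),.038)[:2] for p in P])
    L=np.array([[.123,.098],[.123,-.098],[-.123,-.098],[-.123,.098]])
    f=lambda v:((L@np.array([[np.cos(v[2]),np.sin(v[2])],[-np.sin(v[2]),np.cos(v[2])]])+v[:2])-w).ravel()
    r=least_squares(f,[*w.mean(0),0]);print(n,r.x,r.fun.round(4))
E
```

```text
raw [0.67694335 0.03768715 0.167     ] [0.67274329 0.03340143 0.167     ]
plated [ 0.67513961 -0.05559973  0.167     ] [ 0.67374211 -0.06063139  0.167     ]
lac [0.57109961 0.37298002 0.123     ]
platter [ 0.58973244 -0.00196687  0.055     ]
bump [ 0.56387153 -0.10250085  0.081     ]
-113.69183253995458 0.06915574193484927 0.028727931843182005
beam 0.16654531109874987 [0.59900832 0.0879692  0.0645    ] [ 0.49016174 -0.0380854   0.0645    ]
gauge frame [0.559795   0.04255648 0.0645    ] [0.56205283 0.04517126 0.0645    ] -2.2830686767179333
0.09458380337642878 [0.56120441 0.04388807 0.069     ] [0.56094266 0.04120488 0.069     ] scene [0.5657515  0.04763463 0.069     ]
cork [0.50242882 0.31822346 0.05549706] [ 0.006   0.0028  0.0005 -0.0019 -0.0009 -0.0021 -0.0056  0.0013]
tool [ 0.44299976 -0.31715568 -0.10014981] [ 0.0029  0.0002  0.0028 -0.     -0.0041 -0.0032 -0.0016  0.003 ]
```

```bash
cat >> H.py <<'E'
from scipy.spatial.transform import Rotation as Rn
def quat(a):
    X=np.array([0,0,-1.]);Z=np.array([np.cos(a),np.sin(a),0]);return Rn.from_matrix(np.c_[X,np.cross(Z,X),Z]).as_quat()
def best(kin,pos,a,cur):
    o=[]
    for s in(0,np.pi):
        q=kin.ik(np.array(pos),quat(a+s))
        if q is not None:o.append((np.abs(np.array(q)-cur).max(),a+s,q))
    return min(o,key=lambda t:t[0]) if o else None
cork=np.array([.5024,.3182,.04]);tool=np.array([.4430,-.3172,-.1001])
def loc(T,x,y):
    c,s=np.cos(T[2]),np.sin(T[2]);return np.array([T[0]+c*x-s*y,T[1]+s*x+c*y])
def show(name,box=None,alpha=1.6,cam="top"):
    from bench import eyes
    import cv2
    f=eyes.grab_frame(cam)["frame"][:,:,::-1]
    if box:
        x0,y0,x1,y1=box;f=f[y0:y1,x0:x1]
    s=min(800/f.shape[1],600/f.shape[0]);f=cv2.convertScaleAbs(f,alpha=alpha)
    cv2.imwrite(f"pics/{name}.png",cv2.resize(f,None,fx=s,fy=s,interpolation=cv2.INTER_CUBIC));print("scale",s)
E
python3 - <<'E'
from H import *
from bench import kinematics as k, monitor as m
cur=m.sense()["joints"]
for n,p,a in(("raw hi",(.675,.0355,.26),0),("raw",(.675,.0355,.118),0),("raw hi3",(.675,.0355,.3),0),("pl",(.6745,-.058,.26),0),("lo",(.6745,-.058,.118),0),("c1",(*loc(cork,0,-.01),.3),np.pi/2),("c1",(*loc(cork,0,-.01),.07),np.pi/2),("c2",(*loc(cork,-.07,-.01),.07),np.pi/2),("g",(.561,.043,.2),-.712),("g",(.561,.043,.057),-.712),("b",(.564,-.102,.057),-.42),("tg",(*loc(tool,-.025,.017),.013),tool[2]+np.pi/2),("tb",(*loc(tool,.045,-.045),.013),tool[2])):
    for s in(0,np.pi):
        q=k.ik(np.array(p),quat(a+s)); print(n,s>0,None if q is None else np.round(q,2))
print(loc(cork,0,-.01),loc(cork,-.07,-.01))
E
```

```text
raw hi False [-0.12  0.66  0.9  -0.    1.58 -0.12]
raw hi True None
raw False [-0.12  0.74  1.12 -0.    1.28 -0.12]
raw True None
raw hi3 False [-0.12  0.65  0.81 -0.    1.68 -0.12]
raw hi3 True None
pl False [-0.26  0.66  0.9  -0.    1.59 -0.26]
pl True None
lo False [-0.26  0.74  1.12 -0.    1.28 -0.26]
lo True None
c1 False [ 0.35  0.43  1.16 -0.    1.55 -1.22]
c1 True [ 0.35  0.43  1.16 -0.    1.55  1.92]
c1 False [ 0.35  0.62  1.48 -0.    1.04 -1.22]
c1 True [ 0.35  0.62  1.48 -0.    1.04  1.92]
c2 False [ 0.39  0.51  1.67 -0.    0.96 -1.18]
c2 True [ 0.39  0.51  1.67 -0.    0.96  1.96]
g False [-0.13  0.42  1.43 -0.    1.29  0.58]
g True [-0.13  0.42  1.43 -0.    1.29 -2.56]
g False [-0.13  0.59  1.58 -0.    0.98  0.58]
g True [-0.13  0.59  1.58 -0.    0.98 -2.56]
b False [-0.38  0.61  1.54 -0.    0.99  0.04]
b True None
tg False [-0.84  0.58  1.75 -0.    0.81 -2.32]
tg True [-0.84  0.58  1.75 -0.    0.81  0.83]
tb False [-0.84  0.73  1.45 -0.    0.96 -0.74]
tb True [-0.84  0.73  1.45 -0.    0.96  2.4 ]
[0.50279989 0.308208  ] [0.43285589 0.30540875]
```

```bash
cat >> H.py <<'E'
def go(env,kin,mon,pos,a):
    b=best(kin,pos,a,mon.sense()["joints"]); env.reach(np.array(pos,float),quat(b[1])); return b[1]
def st_(mon,t=""):
    s=mon.sense(); print(t,"t=%.1f"%s["clock"],"p",s["position"].round(4),"F",s["contact_force"].round(2),"gap %.3f"%s["finger_gap"])
E
python3 - <<'E'
from H import *
from bench import env,kinematics as k, monitor as m
p=np.array([.675,.0355])
go(env,k,m,(*p,.26),0); st_(m,"hover")
env.movel(np.array([*p,.118]),velocity=.12); st_(m,"down")
show("a1",(250,165,375,255),cam="scene")
E
```

```text
hover t=2.3 p [0.6748 0.0366 0.2602] F [-0.39 -0.03  0.1 ] gap 0.997
down t=3.7 p [0.6754 0.0355 0.1189] F [-1.06  1.29  1.34] gap 1.000
scale 6.4
```

View pics/a1.png

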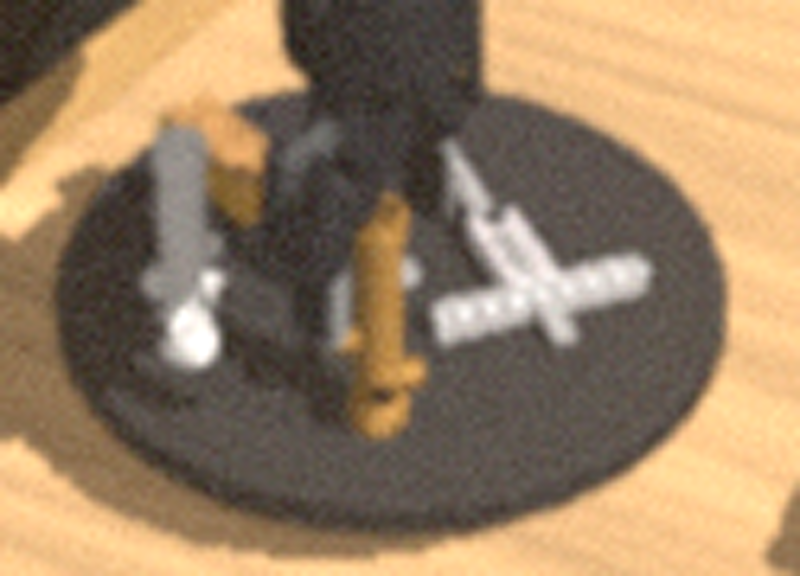

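```bash
python3 - <<'E'
from H import *
for n,p in(("near tip",(.675+.045,.0355,.131)),("far tip",(.675-.045,.0355,.131)),("casing top",(.675,.0355,.167)),("bot",(.675,.0355,.055)),("grip",(.675,.0355,.137))):
    q=proj(np.array(p),"scene"); print(n,(q-[250,165]+.5)*6.4-.5)
E
```

```text
near tip [328.98257733 339.73903021]
far tip [432.69586686 216.02107141]
casing top [382.79272656 207.31013278]
bot [380.98452765 413.91840803]
grip [382.28826274 264.95113626]
```

The open fingers straddle the raw casing: near pad tip about (335,340), casing axis about (382,300), as predicted from the calibration. Closing on it.

```bash
python3 - <<'E'
from H import *
from bench import env,kinematics as k, monitor as m
p=m.sense()["position"][:2]
env.close_gripper(30); st_(m,"closed")
env.movel(np.array([*p,.29]),velocity=.12); st_(m,"up")
show("a2",(200,100,460,280),cam="scene")
E
```

```text
closed t=4.4 p [0.675  0.0355 0.118 ] F [-0.77  0.4  -0.72] gap 0.236
up t=5.9 p [0.6752 0.0355 0.2892] F [-0.61  0.41 -1.02] gap 0.235
scale 3.076923076923077
```

View pics/a2.png

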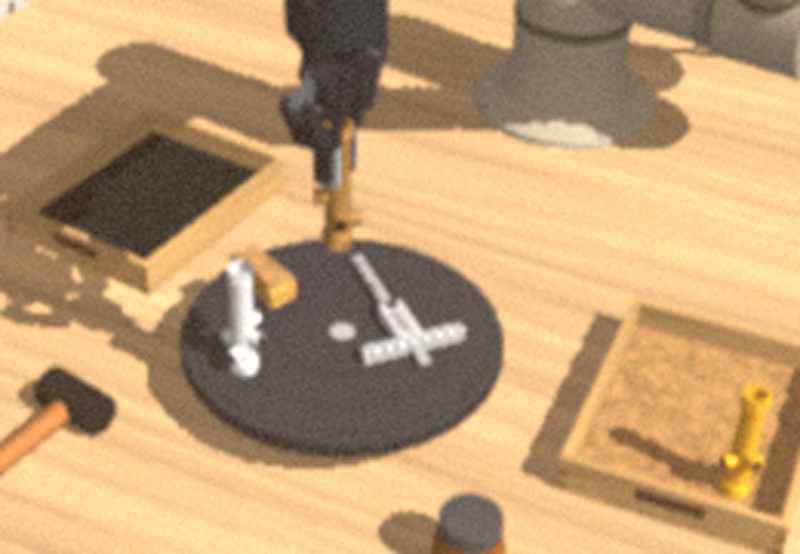

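Raw casing is held upright (bottom at about (340,248)). Placing it in the near half of the cork tray.

```bash
python3 - <<'E'
from H import *
from bench import env,kinematics as k, monitor as m
p=loc(cork,-.07,-.01)
go(env,k,m,(*p,.26),np.pi/2); st_(m,"hover")
env.movel(np.array([*p,.084]),velocity=.12); env.hold(.1); st_(m,"pre")
r=env.movel(np.array([*p,.071]),velocity=.015,guard=2.5); print(r); st_(m,"touch")
show("a3",(370,190,490,280),cam="scene")
E
```

```text
hover t=7.4 p [0.4336 0.305  0.2601] F [ 0.13  0.83 -0.54] gap 0.232
pre t=9.1 p [0.4331 0.3055 0.0845] F [-0.2   0.38 -1.21] gap 0.240
True
touch t=9.7 p [0.4328 0.3055 0.0738] F [-0.18  0.61  3.81] gap 0.236
scale 6.666666666666667
```

View pics/a3.png

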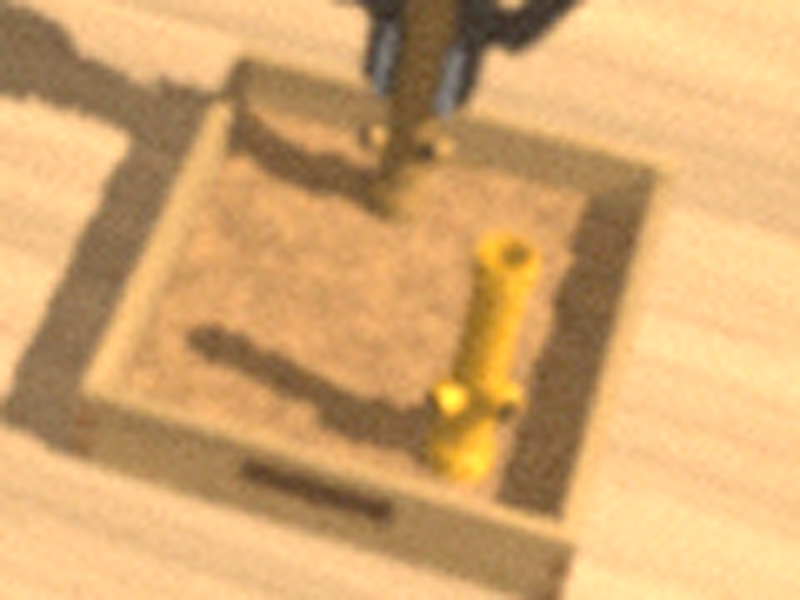

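Contact came at the predicted height, casing base on the cork at about (390,200). Releasing, then fetching the plated casing.

```bash
python3 - <<'E'
from H import *
from bench import env,kinematics as k, monitor as m
env.release(); st_(m,"rel")
p=m.sense()["position"][:2]
env.movel(np.array([*p,.26]),velocity=.15)
p=np.array([.6745,-.058])
go(env,k,m,(*p,.26),0); 
show("a4",(185,180,285,280)); 
env.movel(np.array([*p,.118]),velocity=.12); st_(m,"down")
show("a5",(250,165,375,255),cam="scene")
E
```

```text
rel t=10.4 p [0.4324 0.3052 0.0734] F [ 0.06  0.12 -0.76] gap 0.999
scale 6.0
down t=14.8 p [ 0.6749 -0.0581  0.1189] F [ 0.25 -0.04  1.14] gap 1.001
scale 6.4
```

View pics/a4.png

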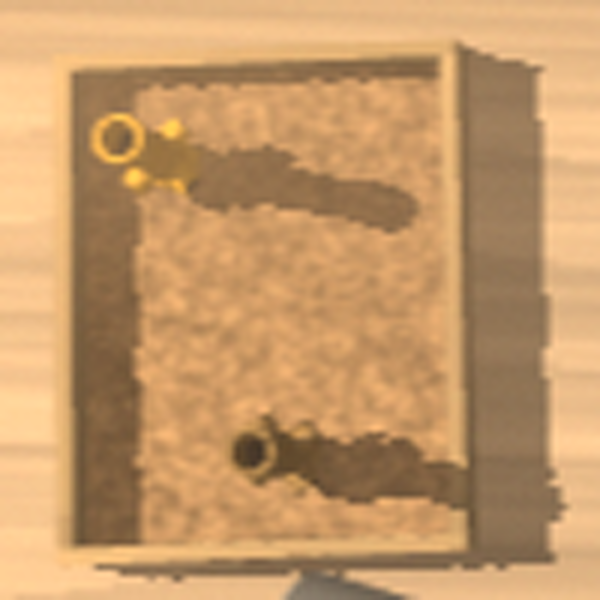

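View pics/a5.png

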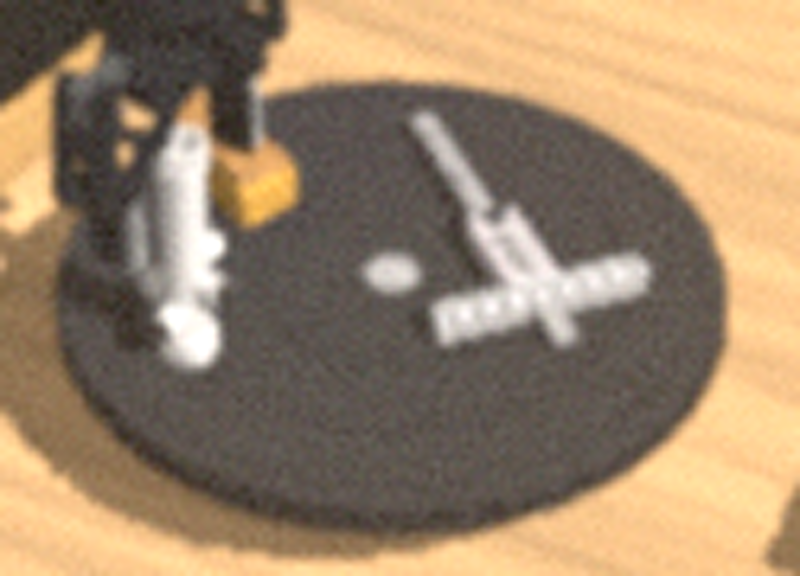

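The raw casing stands in the tray (top ring at (254,452), lacquered at (118,138)), and the fingers straddle the plated casing (axis about (185,240)). Continuing.

```bash
python3 - <<'E'
from H import *
from bench import env,kinematics as k, monitor as m
p=m.sense()["position"][:2]
env.close_gripper(30); st_(m,"closed")
env.movel(np.array([*p,.29]),velocity=.14); st_(m,"up")
if m.sense()["finger_gap"]<.15: raise SystemExit("no grip")
p=loc(cork,.0,-.03)
go(env,k,m,(*p,.26),np.pi/2); st_(m,"hover")
env.movel(np.array([*p,.084]),velocity=.12); env.hold(.1); st_(m,"pre")
r=env.movel(np.array([*p,.071]),velocity=.015,guard=2.5); print(r); st_(m,"touch")
show("a6",(370,190,490,280),cam="scene")
E
```

```text
closed t=15.5 p [ 0.6746 -0.058   0.118 ] F [ 0.14 -0.63 -0.85] gap 0.242
up t=16.9 p [ 0.6747 -0.0581  0.2891] F [ 0.18 -0.15 -1.5 ] gap 0.233
hover t=18.3 p [0.5042 0.2876 0.26  ] F [ 0.02 -0.31 -2.07] gap 0.234
pre t=20.0 p [0.5038 0.2883 0.0845] F [-0.72  0.26 -2.02] gap 0.234
True
touch t=20.7 p [0.5036 0.2883 0.0739] F [-1.34  0.25  5.19] gap 0.236
scale 6.666666666666667
```

View pics/a6.png

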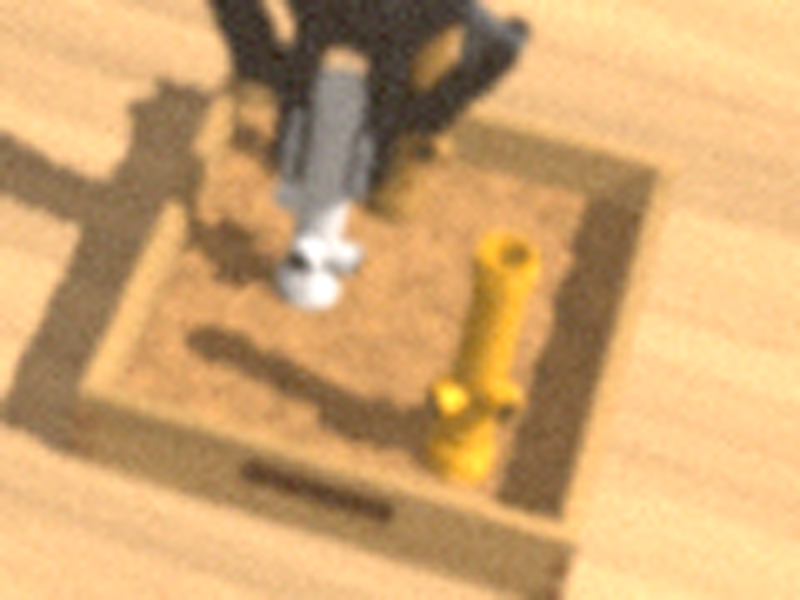

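Plated casing is upright on the cork, base about (312,290), clear of both others. Release and check the tray and turntable before the gauge.

```bash
python3 - <<'E'
from H import *
from bench import env,kinematics as k, monitor as m
env.release(); st_(m,"rel")
p=m.sense()["position"][:2]
env.movel(np.array([*p,.26]),velocity=.15); st_(m)
show("a7",(280,140,405,265)); 
E
```

```text
rel t=21.4 p [0.5031 0.2881 0.0733] F [ 0.4  -0.28  0.46] gap 1.001
 t=22.8 p [0.5028 0.288  0.2592] F [-0.15 -0.12 -1.18] gap 1.003
scale 4.8
```

View pics/a7.png

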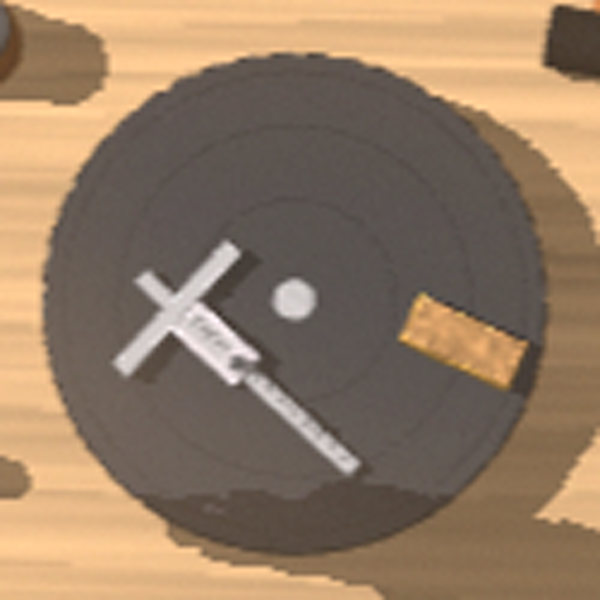

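```bash
python3 - <<'E'
from H import *
import cv2
# points: model -> both views
M={"beamA":(-.06,0,.0095),"beamB":(.11,0,.0095),"barL":(-.031,.05,.014),"barR":(-.031,-.05,.014)}
top={"beamA":(143,278),"beamB":(353,468),"barL":(122,366),"barR":(231,249)}
sc={"beamA":(533,318),"beamB":(397,107),"barL":(605,245),"barR":(412,295)}
def W(v,p):
    c,s=np.cos(v[2]),np.sin(v[2]);return np.array([v[0]+c*p[0]-s*p[1],v[1]+s*p[0]+c*p[1],.055+p[2]])
def solve(views):
    def f(v):
        r=[]
        for n,D,fn in views:
            for kk,q in D.items(): r+=list(proj(W(v,M[kk]),n)-np.array(fn(*q)))
        return r
    r=least_squares(f,[.56,.043,-2.283]);return r.x.round(4),np.round(r.fun,1)
print(solve([("top",top,tt)]));print(solve([("scene",sc,st)]));print(solve([("top",top,tt),("scene",sc,st)]))
B=[( .035,.015,.026),(.035,-.015,.026),(-.035,-.015,.026),(-.035,.015,.026)]
f=np.load("scene0.npz")["frame"][:,:,::-1]
E
```

```text
(array([ 0.5613,  0.0437, -2.279 ]), array([ -0.4,  -0.5,   0.4,  -0. ,  23.2, -25.2, -23.1,  25.2]))
(array([ 0.5599,  0.0413, -1.9437]), array([  5.8,  -3.5, -10.6,   3.6, -26.3,   9.8,  31.6, -13.1]))
(array([ 0.5609,  0.0429, -2.1637]), array([ -1.7,   1.6,   3.5,  -3.4,  21.1, -25.3, -22.1,  27.6,   2.5,
        -1.5,  -3.7,   1.2, -30.3,   8.9,  32.5, -10. ]))
```

```bash
python3 - <<'E'
from H import *
M={"beamA":(-.06,0,.0095),"beamB":(.11,0,.0095),"barR":(-.031,.05,.014),"barL":(-.031,-.05,.014)}
top={"beamA":(143,278),"beamB":(353,468),"barL":(122,366),"barR":(231,249)}
sc={"beamA":(533,318),"beamB":(397,107),"barL":(605,245),"barR":(412,295)}
def W(v,p):
    c,s=np.cos(v[2]),np.sin(v[2]);return np.array([v[0]+c*p[0]-s*p[1],v[1]+s*p[0]+c*p[1],.055+p[2]])
def solve(views):
    def f(v):
        r=[]
        for n,D,fn in views:
            for kk,q in D.items(): r+=list(proj(W(v,M[kk]),n)-np.array(fn(*q)))
        return r
    r=least_squares(f,[.56,.043,-2.283]);return r.x.round(4),np.round(r.fun,1)
print(solve([("top",top,tt)]));print(solve([("scene",sc,st)]));print(solve([("top",top,tt),("scene",sc,st)]))
E
```

```text
(array([ 0.5609,  0.0437, -2.2856]), array([-0.4, -0.4,  0.2,  0.3, -0.5,  0.8,  0.6, -0.7]))
(array([ 0.5621,  0.0432, -2.2812]), array([ 0.1, -0.5,  0. ,  0.5,  0.1,  0.2, -0.3, -0.1]))
(array([ 0.5614,  0.0434, -2.2839]), array([-0.3, -0.6,  0.4,  0.1, -0.4,  0.7,  0.7, -0.8,  0.3, -0.6,  0.3,
        0.3,  0.3,  0.1, -0.1, -0.2]))
```

Both views agree on the gauge pose (0.5614, 0.0434, yaw −2.284), and nothing has shifted. Picking the gauge.

```bash
python3 - <<'E'
from H import *
from bench import env,kinematics as k, monitor as m
yaw=-2.284; p=np.array([.5614,.0434])-.003*np.array([np.cos(yaw),np.sin(yaw)])
go(env,k,m,(*p,.17),yaw+np.pi/2); st_(m,"hover")
env.movel(np.array([*p,.075]),velocity=.12)
print(env.movel(np.array([*p,.0578]),velocity=.05,guard=6)); env.hold(.1); st_(m,"down")
env.close_gripper(60); st_(m,"closed")
print(m.sense()["joints"].round(2))
r=env.movel(np.array([*p,.075]),velocity=.05); env.hold(.1); st_(m,"up")
show("b1",(250,140,375,255),cam="scene")
E
```

```text
hover t=24.0 p [0.5634 0.0462 0.1702] F [0.08 0.4  0.05] gap 1.007
False
down t=25.6 p [0.5635 0.0456 0.058 ] F [-0.51  0.43  0.24] gap 0.998
closed t=26.1 p [0.5635 0.0456 0.0581] F [-1.02  0.37  3.11] gap 0.257
[-0.13  0.59  1.57 -0.    0.98 -2.55]
up t=26.7 p [0.5632 0.0457 0.0748] F [ 0.13  0.07 -1.91] gap 0.259
scale 5.217391304347826
```

View pics/b1.png

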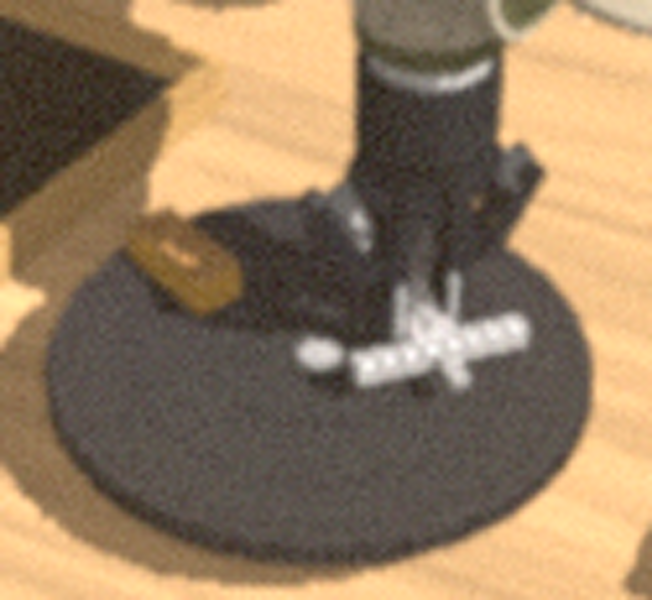

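Gauge is lifted level, bar at (355–525,350), with its 2.2 N weight on the wrist. Moving to the rubber tray.

```bash
python3 - <<'E'
from H import *
from bench import env,kinematics as k, monitor as m
p=m.sense()["position"][:2]
env.movel(np.array([*p,.18]),velocity=.15)
yaw=tool[2]+np.pi
p=loc(tool,.025,.017)-.003*np.array([np.cos(yaw),np.sin(yaw)])
q=k.ik(np.array([*p,.15]),quat(tool[2]+np.pi/2));print(q.round(2))
env.reach(np.array([*p,.15]),quat(tool[2]+np.pi/2)); st_(m,"hover"); print(m.sense()["joints"].round(2))
show("b2",(395,190,515,310)); show("b3",(180,90,330,205),cam="scene")
E
```

```text
[-0.78  0.47  1.5  -0.    1.18 -2.25]
hover t=29.0 p [ 0.4731 -0.3022  0.15  ] F [ 0.57  0.05 -1.35] gap 0.260
[-0.78  0.47  1.5   0.    1.18 -2.25]
scale 5.0
scale 5.217391304347826
```

View pics/b2.png

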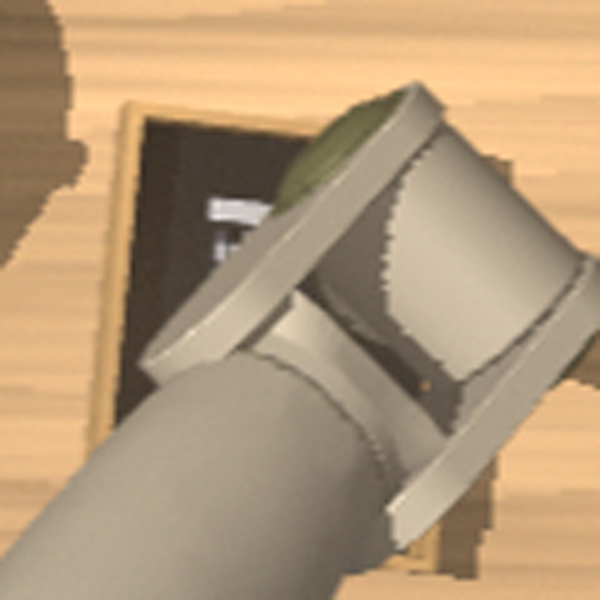

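View pics/b3.png

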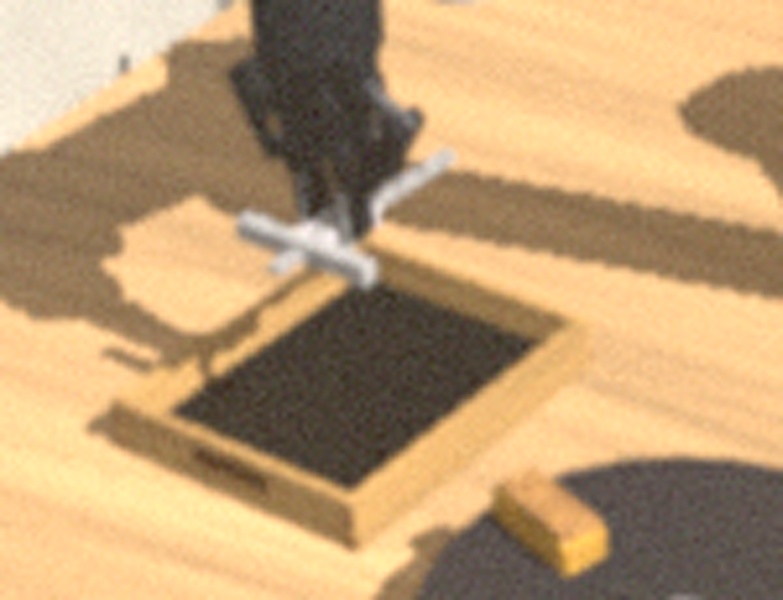

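Gauge is over the tray, level, bar toward +x (245–370,250). Lowering.

```bash
python3 - <<'E'
from H import *
from bench import env,kinematics as k, monitor as m
p=m.sense()["position"][:2]
env.movel(np.array([*p,.025]),velocity=.1); env.hold(.1); st_(m,"pre")
r=env.movel(np.array([*p,.0115]),velocity=.015,guard=3); print(r); st_(m,"touch")
show("b4",(180,90,330,205),cam="scene")
E
```

```text
pre t=30.6 p [ 0.4734 -0.3023  0.0255] F [ 0.33  0.02 -1.32] gap 0.259
True
touch t=31.3 p [ 0.4731 -0.302   0.0142] F [0.22 0.18 4.62] gap 0.263
scale 5.217391304347826
```

View pics/b4.png

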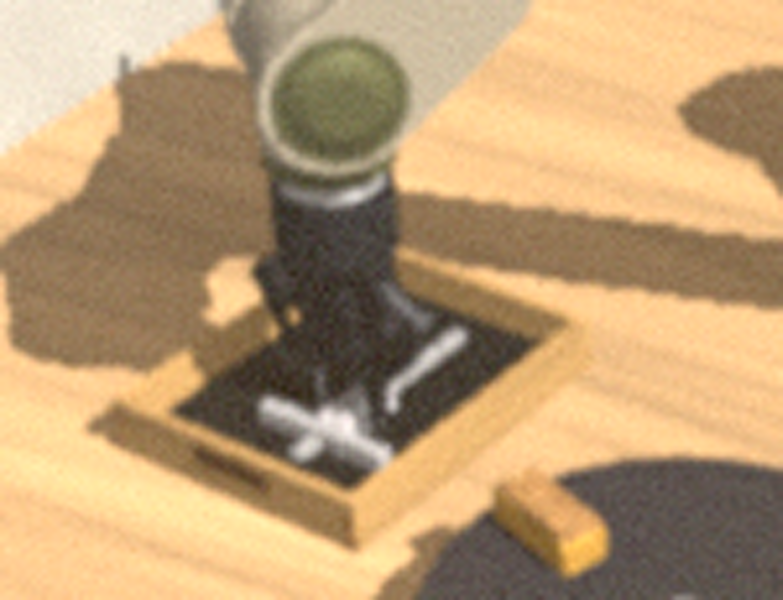

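Gauge is down on the rubber at the expected height, and the fingers have room inside the walls. Releasing.

```bash
python3 - <<'E'
from H import *
from bench import env,kinematics as k, monitor as m
env.release(); st_(m,"rel")
p=m.sense()["position"][:2]
env.movel(np.array([*p,.17]),velocity=.15)
b=np.array([.563,-.103]); a=np.radians(-113.7)+np.pi/2
go(env,k,m,(*b,.17),a); st_(m,"hover")
show("c1",(395,190,515,310)); show("c2",(180,90,380,250),cam="scene")
E
```

```text
rel t=32.0 p [ 0.4726 -0.3015  0.0134] F [ 0.19  0.21 -0.32] gap 0.998
hover t=35.1 p [ 0.5629 -0.1032  0.1699] F [ 0.26 -0.02 -0.4 ] gap 1.000
scale 5.0
scale 3.75
```

View pics/c1.png

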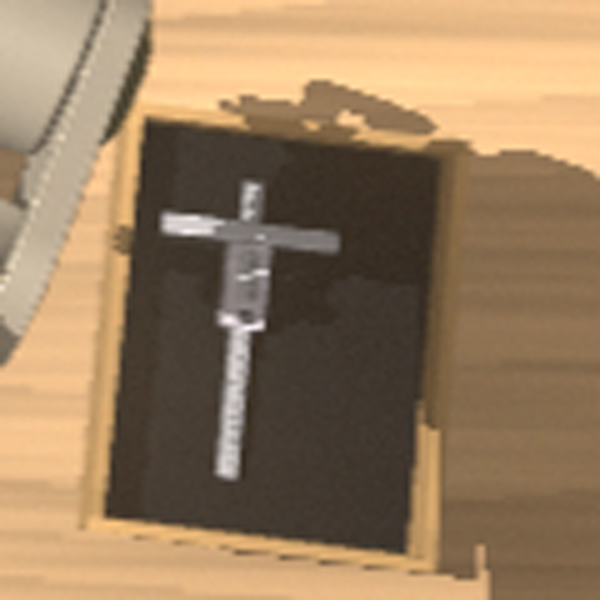

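View pics/c2.png

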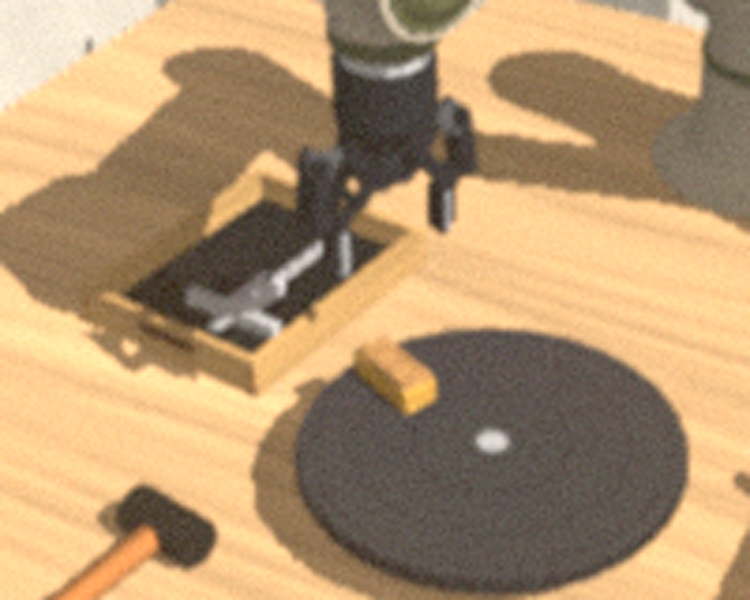

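```bash
python3 - <<'E'
from H import *
import cv2
def box(x,y,yaw,z0=.055):
    c,s=np.cos(yaw),np.sin(yaw)
    P=[]
    for hx,hy,z in((.035,.015,.02),(.035,.0135,.026)):
        P.append([np.array([x+c*a*hx-s*b*hy,y+s*a*hx+c*b*hy,z0+z]) for a,b in((1,1),(1,-1),(-1,-1),(-1,1))])
    return P
v=(.563,-.103,np.radians(-113.7))
ims=[]
for n,(x0,y0,x1,y1) in(("top",(355,190,400,230)),("scene",(265,170,310,210))):
    f=C[n]["frame"][y0:y1,x0:x1,::-1]; s=8
    f=cv2.resize(cv2.convertScaleAbs(f,alpha=1.6),None,fx=s,fy=s,interpolation=cv2.INTER_CUBIC)
    for q,col in zip(box(*v),((255,0,0),(0,255,0))):
        pts=np.array([((proj(p,n)-[x0,y0]+.5)*s-.5) for p in q]).astype(int)
        cv2.polylines(f,[pts],True,col,1)
    ims.append(f)
cv2.imwrite("pics/bov.png",np.hstack(ims))
t=loc(tool,-.045,-.045)
for p in box(*t,tool[2]+np.pi/2,.011)[1]: print((proj(p)-[395,190])*5)
E
```

```text
[283.73885933 437.08411974]
[288.29968439 389.43737116]
[411.50433793 405.06678627]
[407.21198354 452.81585818]
```

View pics/bov.png

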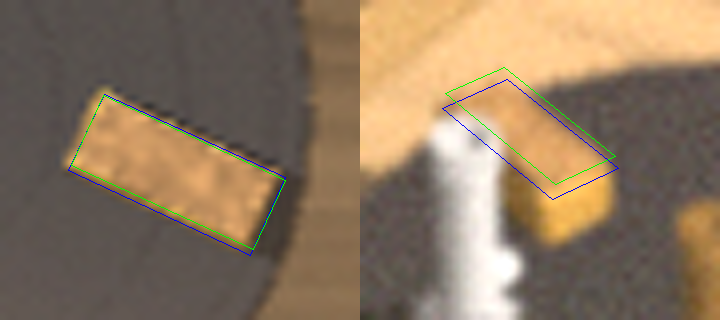

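Overlay of the bumper pose fits both views to about a pixel. Picking the bumper.

```bash
python3 - <<'E'
from H import *
from bench import env,kinematics as k, monitor as m
p=np.array([.5637,-.1027])
env.movel(np.array([*p,.08]),velocity=.12)
print(env.movel(np.array([*p,.0578]),velocity=.05,guard=6)); env.hold(.1); st_(m,"down")
env.close_gripper(80); st_(m,"closed")
env.movel(np.array([*p,.075]),velocity=.05); env.hold(.15); st_(m,"up")
env.movel(np.array([*p,.18]),velocity=.15); st_(m,"up2")
q=loc(tool,-.045,-.039)
go(env,k,m,(*q,.15),tool[2]); st_(m,"hover"); print(m.sense()["joints"].round(2))
show("d2",(180,80,330,205),cam="scene")
E
```

```text
False
down t=36.8 p [ 0.5639 -0.1028  0.0581] F [-0.17  0.14 -0.05] gap 0.997
closed t=37.4 p [ 0.564  -0.1028  0.0583] F [ 0.27 -0.34  4.87] gap 0.328
up t=38.0 p [ 0.5635 -0.1026  0.0747] F [-0.64  0.33 -2.93] gap 0.330
up2 t=38.9 p [ 0.5632 -0.1025  0.1789] F [-0.66 -0.59 -3.36] gap 0.330
hover t=40.0 p [ 0.3949 -0.3509  0.1499] F [-0.16  0.62 -2.51] gap 0.334
[-0.95  0.4   1.6   0.    1.14 -0.85]
scale 4.8
```

View pics/d2.png

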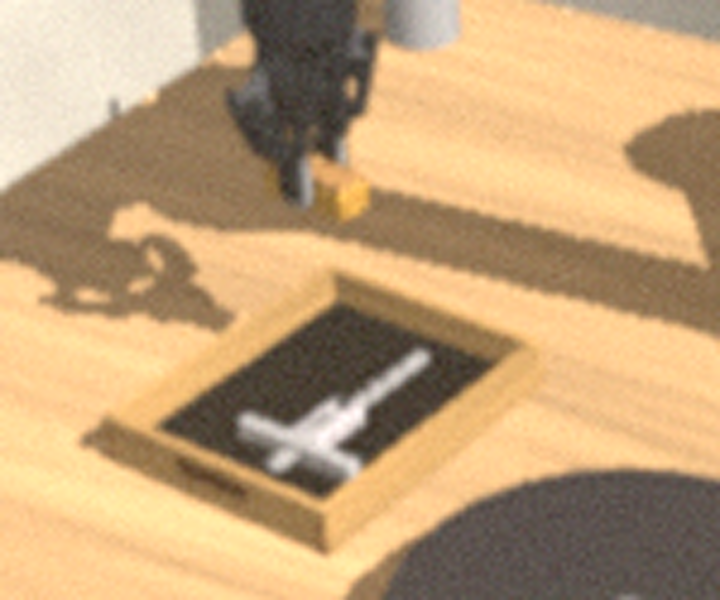

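The bumper is held level (about (325,190)), weight 3.2 N on the wrist. The gauge lies flat below with free space at (300,370). Lowering.

```bash
python3 - <<'E'
from H import *
from bench import env,kinematics as k, monitor as m
p=m.sense()["position"][:2]
env.movel(np.array([*p,.026]),velocity=.1); env.hold(.1); st_(m,"pre")
r=env.movel(np.array([*p,.0115]),velocity=.015,guard=3); print(r); st_(m,"touch")
show("d3",(180,80,330,205),cam="scene")
E
```

```text
pre t=41.6 p [ 0.3952 -0.351   0.0265] F [ 0.26 -0.23 -2.96] gap 0.331
True
touch t=42.3 p [ 0.395  -0.3507  0.0143] F [-0.34  0.72  4.71] gap 0.333
scale 4.8
```

View pics/d3.png

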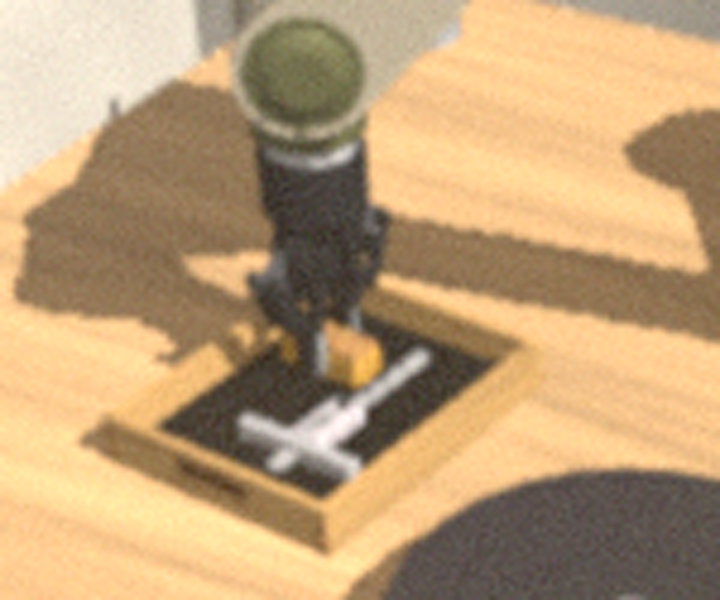

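Contact at the expected height; bumper is beside the beam, not on it. Releasing and checking everything.

```bash
python3 - <<'E'
from H import *
from bench import env,kinematics as k, monitor as m
env.release(); st_(m,"rel")
p=m.sense()["position"][:2]
env.movel(np.array([*p,.2]),velocity=.15)
go(env,k,m,(.42,0,.3),0); env.hold(.3); st_(m,"away")
show("e1",(180,130,500,320)); show("e2",(180,110,500,310),cam="scene"); show("e3",(395,190,515,310))
E
```

```text
rel t=42.9 p [ 0.3946 -0.3501  0.0136] F [-0.98  0.39 -0.61] gap 0.999
away t=46.0 p [ 4.201e-01 -4.000e-04  2.998e-01] F [-0.59 -0.01  0.22] gap 1.000
scale 2.5
scale 2.5
scale 5.0
```

View pics/e1.png

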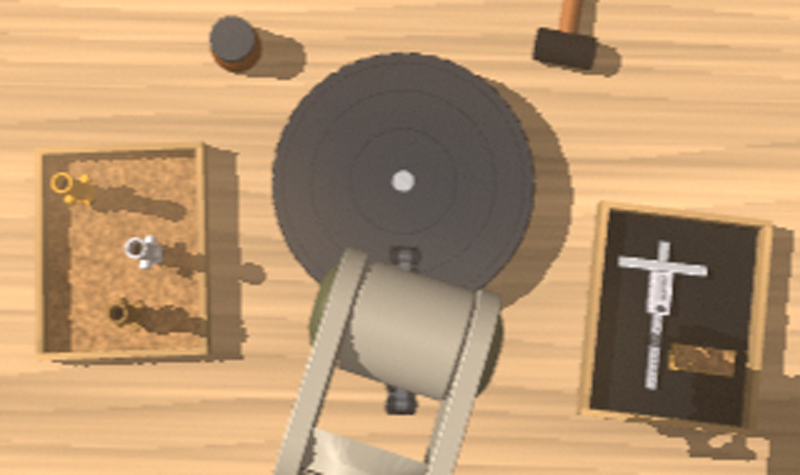

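View pics/e2.png

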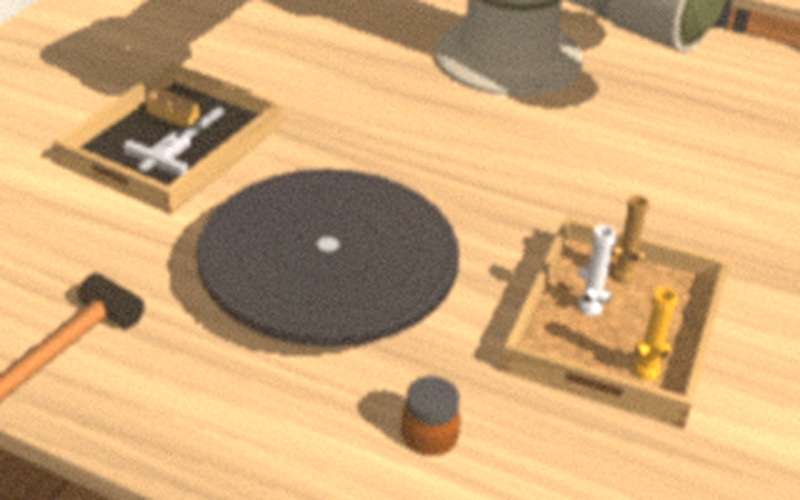

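View pics/e3.png

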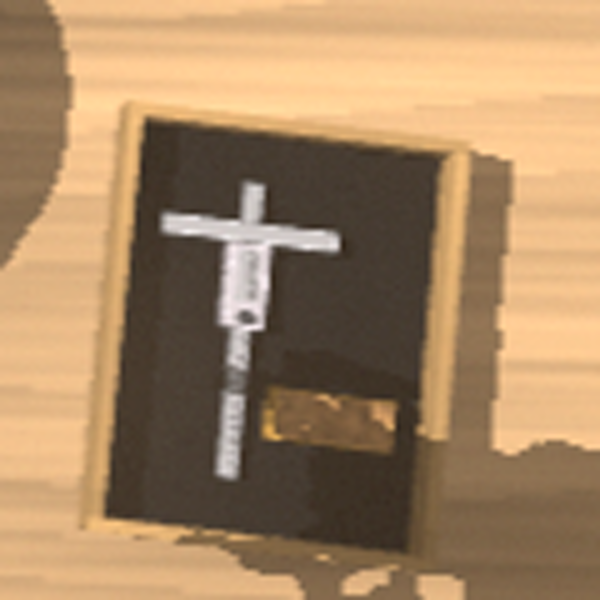

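Top view (e1): the three casing tops sit apart at (62,183), (136,248) and (120,312). Gauge (660,290) and bumper (702,360) lie flat and apart in the rubber tray, mallet and jar look unmoved, and the turntable is empty. Handing in.

```bash
python3 - <<'E'
from bench import env,monitor as m,job
env.hold(.2); job.hand_in(); print(m.sense()["clock"])
E
```

```text
the job is handed in; nothing more can be done
the job is handed in; nothing more can be done
```

The turntable is cleared and the job was handed in at about 46 s of the 72 s allowed; no verdict is reported.

- **Casings:** The raw and plated casings stand in the cork tray beside the lacquered one. Both look upright in the last pictures, and the casings look well apart.
- **Tools:** The depth gauge and the bumper lie flat in the rubber tray, with a visible gap between them and to the walls.
- **Set-down:** All four pieces touched the liner within about 1 mm of the predicted height before I opened the fingers. The force at contact was only a few newtons.
- **Left alone:** The lacquered casing, mallet and jar look unmoved; I checked these by eye only, without measuring.

Two readings did not match exactly:
- **Camera disagreement:** The two cameras differed by up to 6 mm on the turntable casings' positions. I used the average, and both grasps came out centred.
- **Finger opening:** It read about 2 mm under the true widths of the gauge and the bumper, probably because the fingertips flexed. The wrist force showed that each one was held.

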